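# Lock the stop and hold a batten in the mitre block for sawing

## Robot

A 6-joint arm with a two-finger parallel gripper is mounted at the origin on the work surface. World frame = base frame: x ahead of the robot, y to its left, z up, the work surface at z = 0. Lengths are in mm, angles in rad, forces in N, time in s.
With the tool pointing down it reaches from about 275 to 975 mm from the base axis. Payload 8.4 kg.
Tool frame: the origin (TCP) lies between the finger pads, 19 mm behind the fingertips; this is the grasp point; z points along the fingers, y is the line along which they close (so a half turn about z gives the same grasp; the last joint's range is limited). The gripper opens to 92 mm and grips with 3 to 60 N. Pads are 20 mm wide; open, the fingers measure 128 mm over their backs; the gripper's body (75 mm by 189 mm) begins 69 mm behind the grasp point.
Start: joints at [-1.164, 0.353, 1.633, -0, 1.155, -0.002], TCP at [248.442, -573.502, 233.283] pointing down, gripper open.
Joint ranges: [-2.63, 2.63], [-0.92, 2.1], [0.06, 2.66], [-1.3, 4.44], [0, 2.69], [-3.02, 3.02]. Speed limits (rad/s): [2.22, 2.22, 2.79, 3.14, 3.14, 3.14].

## Interface

Orientations are given as a unit quaternion [w, x, y, z].
In Python, from bench import read_state, snapshot, camera_info, finish_job gives the robot as it stands. The module is installed in compiled form; this text tells all that it offers.
- The arm moves only by the tool step_arm, never from a script. Its argument "series" is one flat list of numbers, 7 for each row, row after row: the shift along the world's x, y, z in cm, then the turn, a rotation vector about the world's x, y, z in degrees, then the opening, from -1 (shut) to 1 (fully open). In form: [tx, ty, tz, wx, wy, wz, grip, tx, ty, tz, wx, wy, wz, grip, ...]. A call has 1 to 10 rows; each row is the pose to reach, as a shift and turn from the pose commanded when the call began; what a row does not reach only later rows make up. A row lasts 1/12 s, in which the tool goes at most 41.7 mm and 7.16 degrees, less where a joint would pass 70% of its speed; a pose out of reach is approached as far as the arm can. A call with a gripper value outside its range is refused whole. The fingers move at their own pace and stop on an object; the grip force is fixed at half the most. Time passes only in rows, so rows that repeat a pose let the fingers close. It gives the time, the measured TCP pose, the force, the opening and the grip force at its end, in the units of the state.
- read_state(): the state, without advancing time (a new reading comes with each control period).
- snapshot(name): name is "scene" or "top" or "wrist"; returns the picture (420x560x3 uint8, red, green, blue); there is no depth.
- camera_info(name): a dict with "fx", "fy", "cx", "cy" (pixels), "world_from_camera" (4x4, takes a point from camera to world coordinates). Camera axes: x right, y up, looking along -z (the intrinsics and any distortion apply to the point x, -y, -z); pixel columns grow to the right and rows downward; lengths in mm; the calibration is good to about 2 mm. A picture is of the moment at which its call begins: read the wrist's pose just before it. camera_info takes no time and is no camera call; for the wrist camera it gives the pose at the moment of the call.
- finish_job(): hands the job in; it is judged then, once.
The state is a dict: "t": time; "joints": joint angles; "dq": joint speeds; "joint_efforts": joint torques, N m; "ee_pos": TCP position; "tool_rot": TCP orientation; "wrist_force": force on the tool from outside, world axes, zero at the start; "moment": the same for the moment, N m; "grip_width": finger opening in mm; "grasp_force": force on a finger pad.
Only numpy, scipy, OpenCV 4.12 (cv2) and the standard library are available. Lean on these libraries where they do the work, as an engineer would, in place of code of your own. Each camera call takes 0.05 s, during which the arm holds its last target. There are 200 camera calls.

## Task

A helper is about to saw the pine batten to length in the mitre block. First lock the stop where it stands, by turning its wing knob clockwise until it clicks over; then lay the 200 mm batten flat on the block's bed, along the fence with one end up against the stop block, and press it with one diagonal push firmly into the corner so that it is tight against both the fence and the bed. Press between the square saw slot and the stop so that the saw can run, leave the other things on the bench alone, and finish while still holding the batten pressed: do not let go.

Things in the scene. Friction and masses are not known exactly. Their poses are not given: they have to be found in the camera images.
- bed: Beech base board of the mitre block, 340 (y) x 140 (x) x 20 mm thick, screwed to the bench. Origin: centre of its underside, on the bench top; z up, x square to the fence and towards it (roughly away from the robot), y along the fence towards the stop's end. The batten goes on its upper face, at z = 20 mm, where 110 mm of depth is free in front of the fence.
- fence: Beech fence along the bed's far side, 340 mm long, 26 mm thick, 42 mm high above the bed; axes as the bed's. Origin: foot of its working face (which looks to -x, to the robot), at bed level, on the line of the square saw slot (a 3 mm gap through the fence at mid-length): 40 mm in x and 20 mm in z from the bed's origin. An 8 mm high track for the stop lies on its +y half.
- stop_face (a point): On the stop block's working face (looks to -y, to the saw slot), where it meets the fence face, at bed level; axes as the fence's. The dark block is 22 mm thick (y), reaches 54 mm out in -x from the fence and from 2 to 68 mm above the bed. Its 50 mm long carriage rides on the track at +y of this face. It sits stiffly on the track: about 15 N along the fence shifts it.
- wing_knob (a joint): Cam-lock knob on top of the stop, rad: 0 free, 1.2 locked (end stop); grows clockwise from above. At 0 its wing lies along the fence (y), locked nearly across it. An over-centre spring holds it at either end: it resists with up to about 0.2 N m, falling to nothing at 0.7 rad, and past that snaps on by itself to 1.2; let go short of it, it springs back to 0. Locked means over 1.1.
- knob_grip (a point): Grip point of the wing knob (TCP goes here), on its vertical axis, 117 mm above the bench. The wing is a black plate 46 mm long x 12 mm thick x 30 mm high, from 20 mm below this point to 10 mm above it; 7 mm of air below the wing (round it a 22 mm steel neck), then the carriage. This frame's y axis runs along the wing and turns with it.
- batten: The workpiece: plain planed pine batten 200 x 40 x 20 mm (x, y, z), lying flat on the bench to the robot's right, about 60 to 120 g; wood on wood friction 0.5 to 0.7. Origin: centre of its underside; x along its length. The two ends are alike.
- short_offcut: Bystander: short pine offcut 75 x 40 x 20 mm, of the same section as the batten. Leave alone.
- paint_tin: Bystander: round red paint tin, 100 mm across, 110 mm high. Origin: centre of its underside.
- tape_roll: Bystander: roll of paper tape lying flat, 104 mm across, 24 mm high.
- flat_brush: Bystander: flat brush 200 mm long lying in front of the mitre block, 20 mm high.
- paint_tube: Bystander: blue paint tube, 130 mm long, 18 mm high.
- back_saw: Bystander: back saw lying flat on the left, 340 mm long, about 85 mm wide, 19 mm high; origin near its middle.
- try_square: Bystander: try square lying beyond the mitre block, stock 115 mm, blade 180 mm, 16 mm high.
Things that resemble listed ones, but are neither listed nor needed, are in the scene too. Of the things that look like the batten, the largest one is meant.

How it is judged:
By the outcome, as a careful person would: the job done as asked, in the order asked, and still so for the second after the job is handed in, while the arm keeps its last pose, push and grip.
It also fails if it takes over 72 s, if anything falls off the work surface, if the arm or the gripper's body presses on something with over 40 N, if the wrist force passes 120 N, or if a joint passes its speed limit or range.

## Working session

There is one attempt and no reset: what is moved stays moved. The work goes in short steps, Python scripts to look and compute and a tool call to move; the robot and the scene stay as the last step left them, time stands still between calls to the robot, and variables do not carry over. Pictures are saved under pics/ and viewed, at most 10 in all, crops included, and the job is handed in when it is done.

Besides the shell and the picture viewer there is one more tool, called after ">>>" as name(argument=value, ...), one argument or row to a line, values as JSON. step_arm: Moves the arm, as the interface text tells. Its arguments: {"type":"object","properties":{"series":{"type":"array"}},"required":["series"]}

```bash
mkdir -p pics; cat > h.py <<'E'
import numpy as np, cv2
from bench import *
def save(n,f,crop=None,s=1):
    im=snapshot(n)
    cv2.imwrite('pics/raw_'+f,im[:,:,::-1])
    if crop: x0,y0,x1,y1=crop; im=im[y0:y1,x0:x1]
    if s!=1: im=cv2.resize(im,None,fx=s,fy=s,interpolation=cv2.INTER_CUBIC)
    cv2.imwrite('pics/'+f,im[:,:,::-1])
def w(info,u,v,z):
    T=np.array(info['world_from_camera']); d=np.array([(u-info['cx'])/info['fx'],-(v-info['cy'])/info['fy'],-1])
    d=T[:3,:3]@d; o=T[:3,3]; return o+d*(z-o[2])/d[2]
def px(info,p):
    T=np.linalg.inv(np.array(info['world_from_camera'])); c=T[:3,:3]@np.array(p)+T[:3,3]
    return info['cx']+info['fx']*c[0]/-c[2], info['cy']-info['fy']*c[1]/-c[2]
E
python3 - <<'E'
from h import *
print(read_state())
for n in('scene','top','wrist'): print(n,camera_info(n))
save('top','top.png',s=1.4); save('scene','scene.png',s=1.4)
E
```

```text
{'t': 0.0, 'joints': array([-1.16442098e+00,  3.53658862e-01,  1.63411621e+00, -2.42524818e-05,
        1.15520342e+00, -2.36958024e-03]), 'dq': array([ 1.69299459e-04,  2.92471378e-03, -2.40409907e-03, -1.36917939e-05,
        5.85472955e-04,  1.25543705e-03]), 'joint_efforts': array([ 3.35040959e-04, -5.93841255e+01, -3.34207392e+01,  6.97081257e-02,
        2.35789345e-02, -8.84860765e-05]), 'ee_pos': array([ 248.2380911 , -573.08142644,  232.56465785]), 'tool_rot': array([-6.76606875e-04,  9.79187307e-01,  2.02957478e-01, -1.49887245e-04]), 'wrist_force': array([-0.32089835, -0.21665953,  0.07946581]), 'moment': array([-0.01095639, -0.01871125, -0.0237676 ]), 'grasp_force': 0.0, 'grip_width': 91.98073658886494}
scene {'fx': 391.635515611552, 'fy': 391.635515611552, 'cx': 286.1222903622238, 'cy': 205.67743021663583, 'world_from_camera': array([[-1.02642090e-01, -6.00160486e-01,  7.93266659e-01,
         1.39640047e+03],
       [ 9.94557786e-01, -7.62470863e-02,  7.10013473e-02,
         3.50095554e+01],
       [ 1.78720683e-02,  7.96237259e-01,  6.04720445e-01,
         7.52409206
[... 336 characters left out ...]
64624696e-03, -2.52681983e-02,
        -4.03779556e+01],
       [-2.61578565e-02,  1.26183686e-01,  9.91661961e-01,
         1.23314339e+03],
       [ 0.00000000e+00,  0.00000000e+00,  0.00000000e+00,
         1.00000000e+00]])}
wrist {'fx': 338.4376824988628, 'fy': 338.4376824988628, 'cx': 279.31496447539945, 'cy': 209.25712834844808, 'world_from_camera': array([[ 3.97754007e-01,  8.90198640e-01,  2.22121883e-01,
         3.10317759e+02],
       [-9.17490537e-01,  3.86367560e-01,  9.45051455e-02,
        -5.46348288e+02],
       [-1.69233815e-03, -2.41384527e-01,  9.70428074e-01,
         3.83964002e+02],
       [ 0.00000000e+00,  0.00000000e+00,  0.00000000e+00,
         1.00000000e+00]])}
```

View pics/top.png

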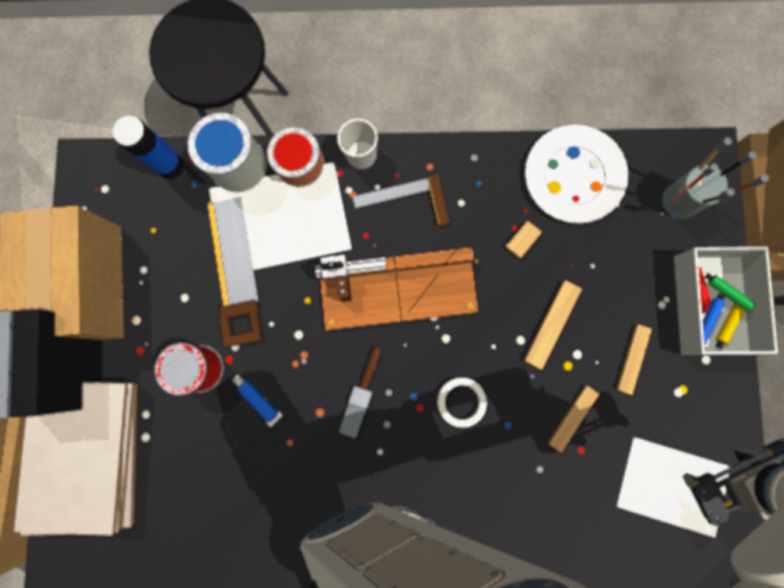

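View pics/scene.png

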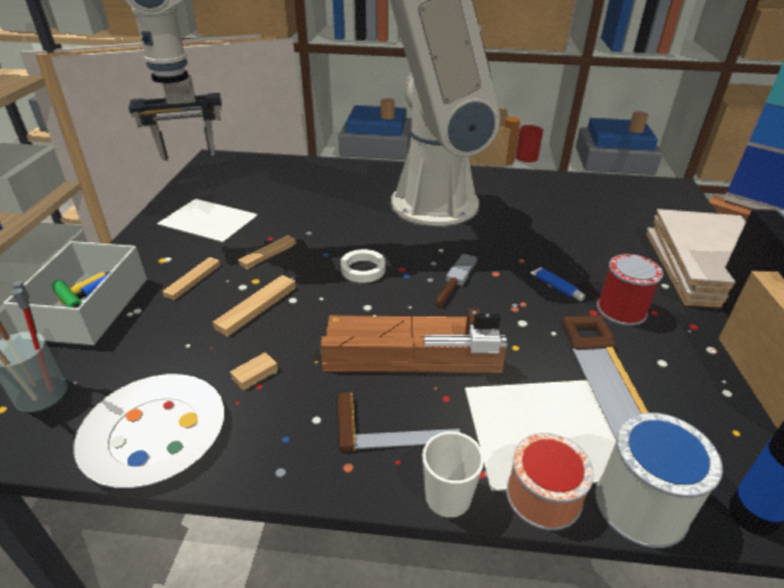

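The top view shows four batten-like sticks at 1.4x pixels (553,325), (634,360), (574,420) and (523,240), which is the short offcut. The first is the largest. The mitre block is at (400,288), with the stop and knob near (335,270).

```bash
python3 - <<'E'
from h import *
im=cv2.imread('pics/raw_top.png')
a=cv2.resize(im[170:270,220:350],None,fx=6,fy=6,interpolation=cv2.INTER_CUBIC)
cv2.imwrite('pics/c1.png',a)
b=cv2.resize(im[190:330,365:475],None,fx=4.2,fy=4.2,interpolation=cv2.INTER_CUBIC)
cv2.imwrite('pics/c2.png',b)
E
```

```text
(no output)
```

View pics/c1.png

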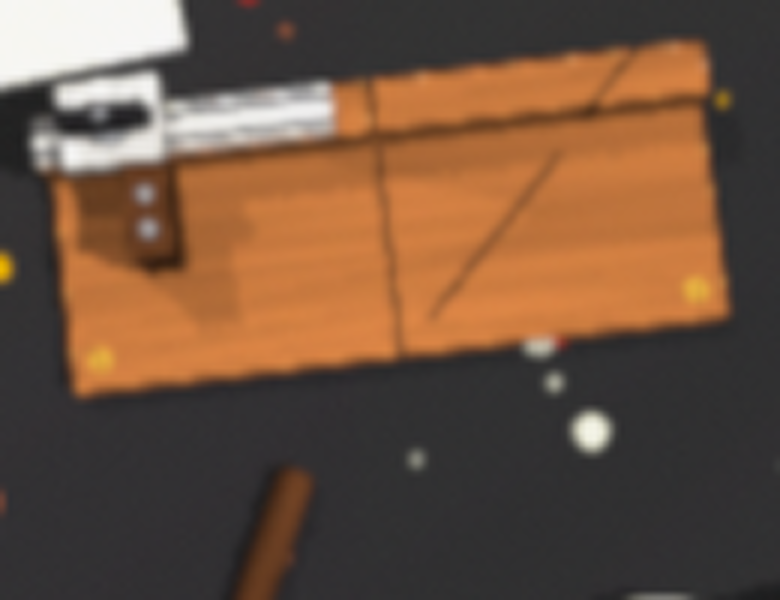

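View pics/c2.png

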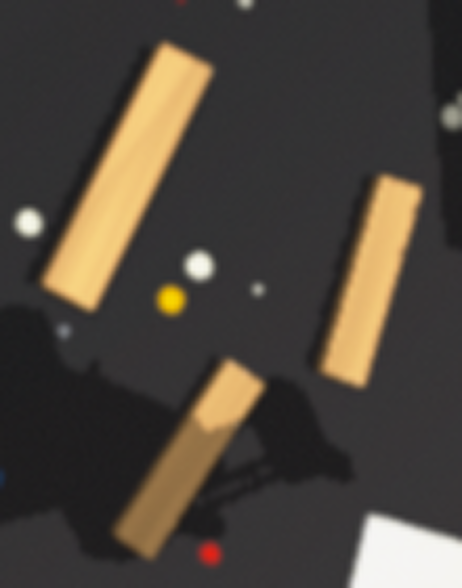

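The largest batten's top corners in c2 are (165,40), (214,68), (94,312) and (41,284). In c1, the front edge of the bed runs (78,397) to (730,318), the slot foot is at (376,140), the knob top is near (103,116), and the stop's working face is on its right, near x=183.

```bash
python3 - <<'E'
from h import *
I=camera_info('top')
c1=lambda x,y,z:w(I,220+(x+.5)/6-.5,170+(y+.5)/6-.5,z)
c2=lambda x,y,z:w(I,365+(x+.5)/4.2-.5,190+(y+.5)/4.2-.5,z)
B=np.array([c2(*p,20) for p in[(165,40),(214,68),(94,312),(41,284)]])
print(B.round(1),[np.linalg.norm(B[i]-B[(i+1)%4]).round(1) for i in range(4)],B.mean(0))
m=(B[0]+B[1]-B[2]-B[3]);print('batten yaw',np.degrees(np.arctan2(m[1],m[0])))
P=lambda n,*a:print(n,c1(*a).round(1))
L=c1(78,397,20);R=c1(730,318,20);d=L-R
print('bed front',L,R,np.linalg.norm(d),'ydir yaw',np.degrees(np.arctan2(-d[0],d[1])))
P('slotfront',402,356,20);P('slotfoot',376,140,20);P('fence R foot',703,100,20);P('fence back R',705,42,62);P('fence back slot',368,80,62)
P('knob',103,116,127);P('knobL',55,120,127);P('knobR',150,113,127)
P('stopface top out',183,262,22);P('stopface top68',175,165,88);P('carr',160,72,100)
E
```

```text
[[ 617.9 -386.8   20. ]
 [ 596.7 -421.6   20. ]
 [ 419.3 -327.    20. ]
 [ 439.6 -289.6   20. ]] [np.float64(40.8), np.float64(201.1), np.float64(42.6), np.float64(203.1)] [ 518.40034393 -356.26142985   20.        ]
batten yaw -28.336083658560213
bed front [508.20667882 144.90018143  20.        ] [ 546.50595967 -191.54147343   20.        ] 338.6145626468358 ydir yaw 6.494384201403904
slotfront [528.2 -22.5  20. ]
slotfoot [641.2  -9.7  20. ]
fence R foot [ 660.7 -180.3   20. ]
fence back R [ 682.4 -177.1   62. ]
fence back slot [664.7  -6.9  62. ]
knob [635.5 118.  127. ]
knobL [633.8 141.  127. ]
knobR [636.7  95.5 127. ]
stopface top out [577.7  90.7  22. ]
stopface top68 [617.9  87.7  88. ]
carr [662.2  94.  100. ]
```

>>> step_arm(
  series=[19, 34, 2, 0, 0, 73, 1, 19, 34, 2, 0, 0, 73, 1, 19, 34, 2, 0, 0, 73, 1, 19, 34, 2, 0, 0, 73, 1, 19, 34, 2, 0, 0, 73, 1, 19, 34, 2, 0, 0, 73, 1, 19, 34, 2, 0, 0, 73, 1, 19, 34, 2, 0, 0, 73, 1, 19, 34, 2, 0, 0, 73, 1, 19, 34, 2, 0, 0, 73, 1],
)

```text
t: 0.93
ee_pos: [440.0, -229.6, 253.5]
tool_rot: [-0.0, 0.672, 0.74, 0.001]
wrist_force: [-0.1, 0.3, 0.2]
grip_width: 92.1
grasp_force: 0.0
```

>>> step_arm(
  series=[16, 30, 0, 0, 0, 0, 0.2, 16, 30, 0, 0, 0, 0, 0.2, 16, 30, 0, 0, 0, 0, 0.2, 16, 30, 0, 0, 0, 0, 0.2, 16, 30, 0, 0, 0, 0, 0.2, 16, 30, 0, 0, 0, 0, 0.2, 16, 30, 0, 0, 0, 0, 0.2, 16, 30, 0, 0, 0, 0, 0.2, 16, 30, 0, 0, 0, 0, 0.2, 16, 30, 0, 0, 0, 0, 0.2],
)

```text
t: 1.77
ee_pos: [598.9, 68.7, 252.5]
tool_rot: [-0.0, 0.674, 0.739, -0.0]
wrist_force: [-0.0, -0.9, 0.0]
grip_width: 55.0
grasp_force: 0.0
```

```bash
python3 - <<'E'
from h import *
s=read_state();print(s['t'],s['ee_pos'],s['tool_rot'],s['joints'])
I=camera_info('wrist');import pickle;pickle.dump(I,open('w1.pkl','wb'))
save('wrist','w1.png',s=1.4)
print(px(I,[635,118,127]))
E
```

```text
1.7667 [598.93519942  68.72803286 252.54611689] [-3.29040548e-04  6.74083476e-01  7.38655069e-01 -2.17655335e-04] [1.11644893e-01 3.01735532e-01 1.66172094e+00 2.25222328e-04
 1.17889727e+00 2.02090025e-02]
(np.float64(329.2995442130808), np.float64(152.97057759110066))
```

View pics/w1.png

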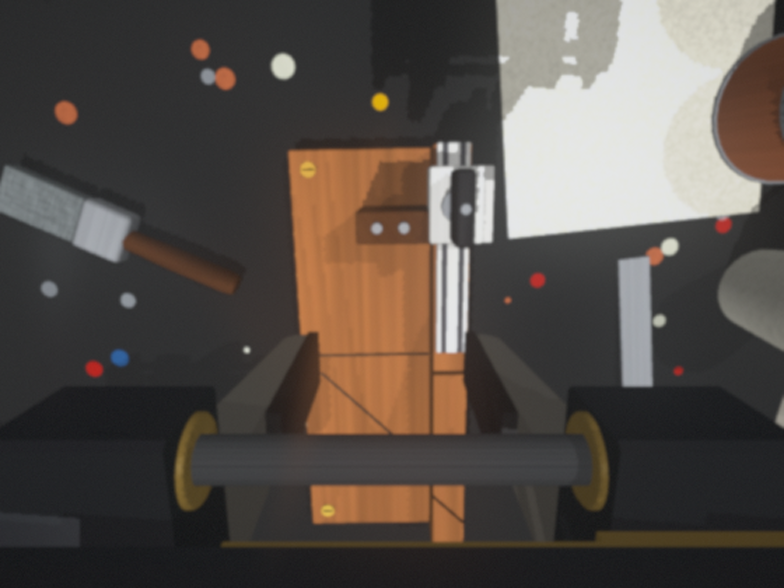

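The wrist view at 1.4x shows the wing from (462,169) to (462,246) with its centre at (462,208), the slot foot at (431,354), the fence line at x≈431, and the lower edge of the stop block at y≈243.

```bash
python3 - <<'E'
from h import *
import pickle;I=pickle.load(open('w1.pkl','rb'))
f=lambda n,x,y,z:print(n,w(I,(x+.5)/1.4-.5,(y+.5)/1.4-.5,z).round(1))
f('knob',462,208,127);f('k1',463,169,127);f('k2',461,246,127)
f('slotfoot(62)',431,354,62);f('slotfoot20',431,354,20);f('slotfront',320,356,20)
f('bed UL',289,150,20);f('bed LL',314,523,20)
f('stop out top',357,243,88);f('stop in',428,243,88);f('fence foot low',431,523,20);f('fencetop low',431,523,62)
f('fenceR top',464,500,62);f('fenceR top2',469,300,62)
E
```

```text
knob [635.  121.6 127. ]
k1 [632.8 143.3 127. ]
k2 [637.2  99.7 127. ]
slotfoot(62) [635.2   6.4  62. ]
slotfoot20 [640.3  -9.5  20. ]
slotfront [545.1 -20.2  20. ]
bed UL [511.6 148.   20. ]
bed LL [ 548.8 -189.3   20. ]
stop out top [573.8  90.3  88. ]
stop in [621.1  94.6  88. ]
fence foot low [ 659.3 -179.    20. ]
fencetop low [ 652.1 -144.6   62. ]
fenceR top [ 677.  -119.7   62. ]
fenceR top2 [658.6  51.6  62. ]
```

>>> step_arm(
  series=[3.7, 5.3, -4, 0, 0, 0, 0.2, 3.7, 5.3, -6, 0, 0, 0, 0.2, 3.7, 5.3, -8, 0, 0, 0, 0.2, 3.7, 5.3, -10, 0, 0, 0, 0.2, 3.7, 5.3, -12, 0, 0, 0, 0.2, 3.7, 5.3, -13.5, 0, 0, 0, 0.2, 3.7, 5.3, -13.5, 0, 0, 0, 0.2, 3.7, 5.3, -13.5, 0, 0, 0, 0.2],
)

```text
t: 2.48
ee_pos: [634.5, 117.7, 117.9]
tool_rot: [-0.001, 0.676, 0.737, -0.001]
wrist_force: [-0.1, -0.1, 0.5]
grip_width: 55.5
grasp_force: 0.0
```

```bash
python3 - <<'E'
from h import *
s=read_state();print(s['t'],s['ee_pos'],s['tool_rot'],s['wrist_force'])
save('wrist','w2.png',s=1.4)
E
```

```text
2.4833 [634.47255566 117.66210989 117.89989753] [-5.39525791e-04  6.75886414e-01  7.37004992e-01 -9.52138785e-04] [-0.06576087 -0.13865812  0.51066994]
```

View pics/w2.png

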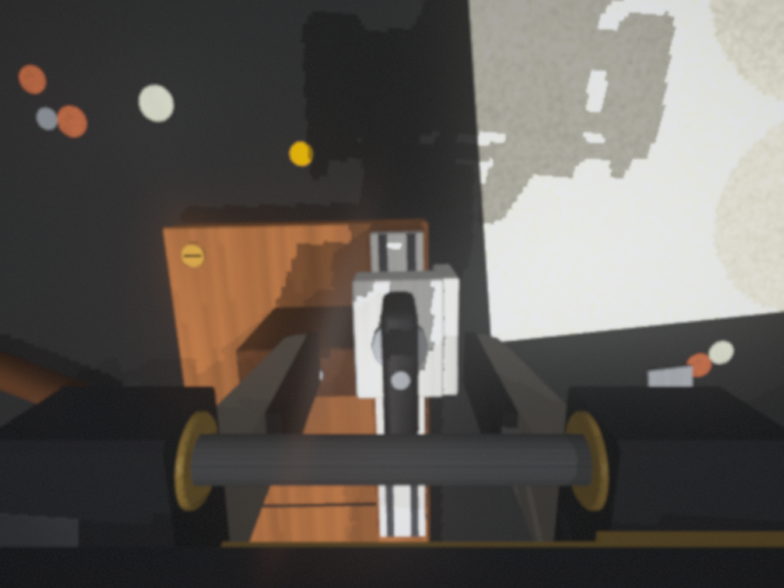

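The wing lies between the fingers at (400, 293–435) in the 1.4x picture, and its pivot screw is at (400,380). I'll check how well it's centred.

```bash
python3 - <<'E'
from h import *
I=camera_info('wrist')
f=lambda n,x,y,z:print(n,w(I,(x+.5)/1.4-.5,(y+.5)/1.4-.5,z).round(1))
f('pivot',400,380,128);f('pivot w1-like far end',400,293,127);f('slot',320,505,20);f('stop carriage lowedge',367,397,90)
s=read_state();print(px(I,s['ee_pos']))
E
```

```text
pivot [638.1 121.5 128. ]
pivot w1-like far end [635.5 150.2 127. ]
slot [603.1 -13.5  20. ]
stop carriage lowedge [627.4  95.7  90. ]
(np.float64(278.8856998197616), np.float64(269.45389847492913))
```

>>> step_arm(
  series=[0.3, 0.3, 0, 0, 0, 0, 0.2, 0.3, 0.3, 0, 0, 0, 0, 0.2, 0.3, 0.3, 0, 0, 0, 0, -0.3, 0.3, 0.3, 0, 0, 0, 0, -0.5],
)

```text
t: 2.87
ee_pos: [638.8, 122.6, 119.1]
tool_rot: [0.0, 0.675, 0.738, 0.0]
wrist_force: [0.1, 0.2, 0.3]
grip_width: 44.3
grasp_force: 0.0
```

>>> step_arm(
  series=[0, 0, 0, 0, 0, 0, -0.8, 0, 0, 0, 0, 0, 0, -0.9, 0, 0, 0, 0, 0, 0, -1, 0, 0, 0, 0, 0, 0, -1],
)

```text
t: 3.2
ee_pos: [638.4, 122.5, 118.3]
tool_rot: [-0.0, 0.675, 0.738, -0.0]
wrist_force: [0.1, 0.6, -0.2]
grip_width: 17.6
grasp_force: 0.0
```

>>> step_arm(
  series=[0, 0, 0, 0, 0, 0, -1, 0, 0, 0, 0, 0, 0, -1, 0, 0, 0, 0, 0, 0, -1, 0, 0, 0, 0, 0, 0, -1],
)

```text
t: 3.53
ee_pos: [637.1, 122.4, 118.2]
tool_rot: [-0.001, 0.675, 0.738, -0.001]
wrist_force: [-5.2, -0.5, 3.9]
grip_width: 11.6
grasp_force: 30.0
```

>>> step_arm(
  series=[-0.1, 0, 0, 0, 0, -6, -1, -0.1, 0, 0, 0, 0, -12, -1, -0.1, 0, 0, 0, 0, -18, -1, -0.1, 0, 0, 0, 0, -24, -1],
)

```text
t: 3.87
ee_pos: [637.6, 122.3, 118.2]
tool_rot: [0.0, 0.815, 0.579, -0.0]
wrist_force: [1.2, -1.1, -0.1]
grip_width: 12.1
grasp_force: 29.9
```

>>> step_arm(
  series=[0, 0, 0, 0, 0, -6, -1, 0, 0, 0, 0, 0, -12, -1, 0, 0, 0, 0, 0, -18, -1, 0, 0, 0, 0, 0, -24, -1, 0, 0, 0, 0, 0, -30, -1, 0, 0, 0, 0, 0, -36, -1, 0, 0, 0, 0, 0, -41, -1, 0, 0, 0, 0, 0, -45, -1, 0, 0, 0, 0, 0, -45, -1, 0, 0, 0, 0, 0, -45, -1],
)

```text
t: 4.7
ee_pos: [638.2, 121.7, 118.2]
tool_rot: [0.001, 0.974, 0.227, 0.001]
wrist_force: [3.4, -4.2, -2.7]
grip_width: 11.9
grasp_force: 30.0
```

```bash
python3 - <<'E'
from h import *
s=read_state();q=s['tool_rot'];print(s,'yaw y',np.degrees(2*np.arctan2(q[2],q[1]))-90)
E
```

```text
{'t': 4.7, 'joints': array([ 0.18692585,  0.51015673,  1.6698981 , -0.00181985,  0.96028482,
        1.30125129]), 'dq': array([-0.00113537, -0.00071076,  0.00168478,  0.00050049,  0.00263222,
       -0.01931611]), 'joint_efforts': array([  3.08172852, -66.76483154, -28.1950897 ,   1.81722756,
         0.92185853,   0.64083003]), 'ee_pos': array([638.22063508, 121.71870566, 118.22319233]), 'tool_rot': array([7.71113052e-04, 9.73948641e-01, 2.26766609e-01, 5.95162803e-04]), 'wrist_force': array([ 3.39736521, -4.24375461, -2.73997869]), 'moment': array([-0.97853557, -0.72239558,  0.32820777]), 'grasp_force': 29.951552152633667, 'grip_width': 11.899369801562683} yaw y -63.78642154156542
```

>>> step_arm(
  series=[0, 0, 0, 0, 0, 0, -0.6, 0, 0, 0, 0, 0, 0, -0.3, 0, 0, 0, 0, 0, 0, 0, 0, 0, 0, 0, 0, 0, 0.2, 0, 0, 0, 0, 0, 0, 0.2, 0, 0, 2, 0, 0, 0, 0.2, 0, 0, 4, 0, 0, 0, 0.2, 0, 0, 7, 0, 0, 0, 0.2, 0, 0, 10, 0, 0, 0, 0.5, 0, 0, 14, 0, 0, 0, 1],
)

```text
t: 5.53
ee_pos: [636.1, 122.4, 257.7]
tool_rot: [-0.0, 0.974, 0.226, -0.002]
wrist_force: [-0.5, 0.2, 0.4]
grip_width: 66.5
grasp_force: 0.0
```

```bash
python3 - <<'E'
from h import *
s=read_state();q=s['tool_rot'];print(s['ee_pos'],s['joints'],'yaw y',np.degrees(2*np.arctan2(q[2],q[1]))-90)
im=snapshot('top');cv2.imwrite('pics/raw_t2.png',im[:,:,::-1]);
I=camera_info('wrist');import pickle;pickle.dump(I,open('w3.pkl','wb'))
save('wrist','w3.png',s=1.2)
E
```

```text
[636.07852421 122.3691349  257.72256353] [1.87670181e-01 3.69473689e-01 1.55334314e+00 1.46902230e-04
 1.22239337e+00 1.30349315e+00] yaw y -63.934834811271706
```

View pics/w3.png

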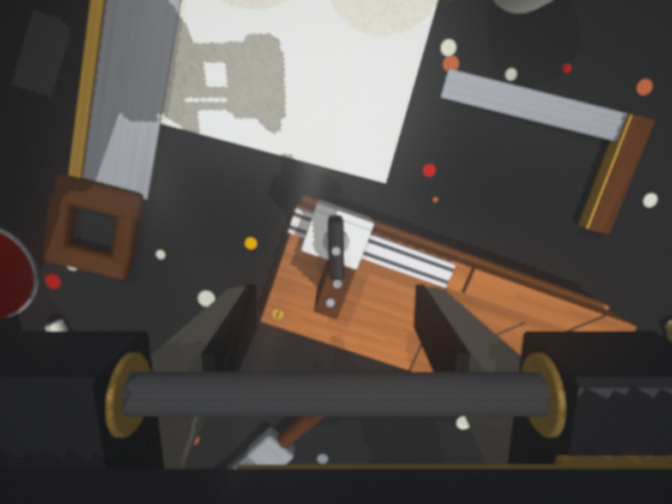

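The wing now lies across the fence over the stop, so the knob is locked. Next I'll pick up the batten, which is at about (521,-354) after correcting for the top camera's bias.

>>> step_arm(
  series=[-6, -24, 0, 0, 0, 70, 1, -6, -24, 0, 0, 0, 70, 1, -6, -24, 0, 0, 0, 70, 1, -6, -24, 0, 0, 0, 70, 1, -6, -24, 0, 0, 0, 70, 1, -6, -24, 0, 0, 0, 70, 1, -6, -24, 0, 0, 0, 70, 1, -6, -24, 0, 0, 0, 70, 1, -6, -24, 0, 0, 0, 70, 1, -6, -24, 0, 0, 0, 70, 1],
)

```text
t: 6.47
ee_pos: [577.1, -117.9, 257.8]
tool_rot: [-0.0, 0.667, 0.745, -0.0]
wrist_force: [-0.0, 0.0, 0.2]
grip_width: 91.9
grasp_force: 0.0
```

>>> step_arm(
  series=[-5.6, -23.6, 0, 0, 0, 55.6, 1, -5.6, -23.6, 0, 0, 0, 55.6, 1, -5.6, -23.6, 0, 0, 0, 55.6, 1, -5.6, -23.6, 0, 0, 0, 55.6, 1, -5.6, -23.6, 0, 0, 0, 55.6, 1, -5.6, -23.6, 0, 0, 0, 55.6, 1, -5.6, -23.6, 0, 0, 0, 55.6, 1, -5.6, -23.6, 0, 0, 0, 55.6, 1, -5.6, -23.6, 0, 0, 0, 55.6, 1, -5.6, -23.6, 0, 0, 0, 55.6, 1],
)

```text
t: 7.3
ee_pos: [521.2, -353.4, 257.8]
tool_rot: [-0.0, 0.247, 0.969, 0.0]
wrist_force: [0.5, 0.6, -0.8]
grip_width: 91.7
grasp_force: 0.0
```

```bash
python3 - <<'E'
from h import *
s=read_state();q=s['tool_rot'];print(s['t'],s['ee_pos'],s['joints'],'yaw y',np.degrees(2*np.arctan2(q[2],q[1]))-90)
I=camera_info('wrist');import pickle;pickle.dump(I,open('w4.pkl','wb'))
save('wrist','w4.png',s=1.2)
E
```

```text
7.3 [ 521.20071026 -353.35757089  257.77416332] [-5.98272215e-01  3.39410142e-01  1.59668615e+00  2.05793501e-04
  1.20618533e+00 -1.66984491e+00] yaw y 61.392384762542434
```

View pics/w4.png

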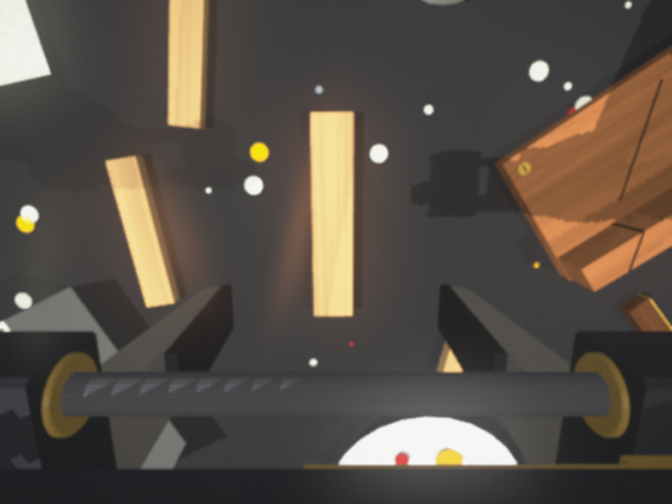

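The batten's corners in the wrist view at 1.2x are (310,111), (354,111), (353,317) and (314,317).

```bash
python3 - <<'E'
from h import *
import pickle;I=pickle.load(open('w4.pkl','rb'))
B=np.array([w(I,(x+.5)/1.2-.5,(y+.5)/1.2-.5,20) for x,y in[(310,111),(354,111),(353,317),(314,317)]])
m=B[0]+B[1]-B[2]-B[3];print(B.round(1),[np.linalg.norm(B[i]-B[i-1]).round(1) for i in range(4)],B.mean(0),np.degrees(np.arctan2(m[1],m[0])))
E
```

```text
[[ 420.2 -324.3   20. ]
 [ 439.4 -289.2   20. ]
 [ 616.4 -384.3   20. ]
 [ 597.3 -419.5   20. ]] [np.float64(201.0), np.float64(40.0), np.float64(201.0), np.float64(40.1)] [ 518.33730776 -354.34548206   20.        ] 151.73912180676655
```

>>> step_arm(
  series=[-0.3, -0.1, -4, 0, 0, 0.3, 1, -0.3, -0.1, -8, 0, 0, 0.3, 1, -0.3, -0.1, -12, 0, 0, 0.3, 1, -0.3, -0.1, -16, 0, 0, 0.3, 1, -0.3, -0.1, -19, 0, 0, 0.3, 0.6, -0.3, -0.1, -21.5, 0, 0, 0.3, 0.3, -0.3, -0.1, -23.4, 0, 0, 0.3, 0, -0.3, -0.1, -23.4, 0, 0, 0.3, -0.1, -0.3, -0.1, -23.4, 0, 0, 0.3, -1, -0.3, -0.1, -23.4, 0, 0, 0.3, -1],
)

```text
t: 8.18
ee_pos: [519.1, -354.4, 25.3]
tool_rot: [0.0, 0.243, 0.97, -0.0]
wrist_force: [0.2, -0.1, 0.0]
grip_width: 54.0
grasp_force: 0.0
```

>>> step_arm(
  series=[0, 0, 0, 0, 0, 0, -1, 0, 0, 0, 0, 0, 0, -1, 0, 0, 0, 0, 0, 0, -1, 0, 0, 0, 0, 0, 0, -1],
)

```text
t: 8.52
ee_pos: [519.1, -354.8, 25.7]
tool_rot: [0.001, 0.243, 0.97, -0.0]
wrist_force: [0.2, 1.8, 7.2]
grip_width: 39.4
grasp_force: 30.0
```

>>> step_arm(
  series=[0, 0, 3, 0, 0, 0, -1, 0, 0, 6, 0, 0, 0, -1, 0, 0, 10, 0, 0, 0, -1, 0.7, 3, 12, 0, 0, -5, -1, 1.4, 6, 12, 0, 0, -10, -1, 2.1, 9, 12, 0, 0, -15, -1, 2.8, 12, 12, 0, 0, -20, -1, 3.4, 15, 12, 0, 0, -26, -1, 4, 18, 12, 0, 0, -32, -1, 4.6, 20.5, 12, 0, 0, -38, -1],
)

```text
t: 9.35
ee_pos: [564.4, -147.6, 144.7]
tool_rot: [0.0, 0.548, 0.837, 0.0]
wrist_force: [-0.3, 0.2, -0.9]
grip_width: 39.5
grasp_force: 30.0
```

>>> step_arm(
  series=[1, 3, 0, 0, 0, -6, -1, 2, 6, 0, 0, 0, -12, -1, 2.8, 9, 0, 0, 0, -17.3, -1, 2.8, 12.7, 0, 0, 0, -17.3, -1, 2.8, 12.7, -2, 0, 0, -17.3, -1, 2.8, 12.7, -4, 0, 0, -17.3, -1, 2.8, 12.7, -6, 0, 0, -17.3, -1, 2.8, 12.7, -8, 0, 0, -17.3, -1, 2.8, 12.7, -8, 0, 0, -17.3, -1],
)

```text
t: 10.1
ee_pos: [589.9, -22.3, 61.3]
tool_rot: [-0.002, 0.665, 0.747, -0.002]
wrist_force: [-1.1, 0.6, -0.8]
grip_width: 39.4
grasp_force: 30.0
```

```bash
python3 - <<'E'
from h import *
s=read_state();q=s['tool_rot'];print(s['t'],s['ee_pos'],s['joints'],s['wrist_force'],'yaw y',np.degrees(2*np.arctan2(q[2],q[1]))-90)
I=camera_info('wrist');import pickle;pickle.dump(I,open('w5.pkl','wb'))
save('wrist','w5.png',s=1.2)
E
```

```text
10.1 [589.94234492 -22.29736964  61.25401533] [-4.02873635e-02  5.13361306e-01  1.83006949e+00 -7.53870543e-05
  8.03321440e-01 -1.55236933e-01] [-1.07639243  0.57061676 -0.84612874] yaw y 6.589132235968805
```

View pics/w5.png

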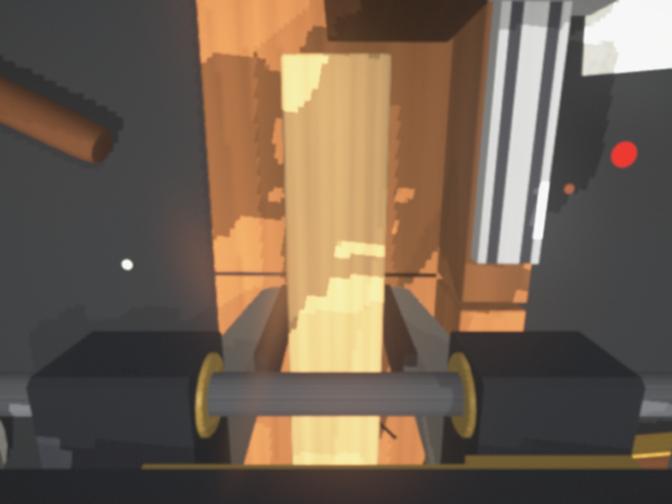

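The batten is over the bed at 1.2x pixels. Its far end is at (283–390,54), the bottom edge of the stop is at y≈40, and the fence foot runs from (450,60) to (437,275).

```bash
python3 - <<'E'
from h import *
import pickle;I=pickle.load(open('w5.pkl','rb'))
a=np.radians(6.35);R=np.array([[np.cos(a),np.sin(a)],[-np.sin(a),np.cos(a)]])
def f(n,x,y,z):
    p=w(I,(x+.5)/1.2-.5,(y+.5)/1.2-.5,z); print(n,p.round(1),(R@(p[:2]-[639.5,-9])).round(1))
f('end L',283,54,55.6);f('end R',390,54,55.6);f('stop bottom',390,40,22);f('stop bottom L',330,40,22);f('fence foot slot',437,275,20);f('fence foot up',450,60,20);f('slot front',215,273,20)
print(R@(read_state()['ee_pos'][:2]-[639.5,-9]))
E
```

```text
end L [560.   75.7  55.6] [-69.6  93. ]
end R [597.8  80.   55.6] [-31.6  93.1]
stop bottom [600.1  93.1  22. ] [-27.9 105.8]
stop bottom L [574.6  90.1  22. ] [-53.6 105.7]
fence foot slot [639.   -8.9  20. ] [-0.5  0.2]
fence foot up [627.5  88.6  20. ] [-1.1 98.4]
slot front [529.6 -20.7  20. ] [-110.5    0.5]
[-49.79044609  -7.94923455]
```

>>> step_arm(
  series=[0, 0, -0.7, 0, 0, -0.2, -1, 0, 0, -1.4, 0, 0, -0.2, -1, 0, 0, -1.4, 0, 0, -0.2, -1, -0.06, 0.5, -1.4, 0, 0, -0.2, -1, -0.11, 1.0, -1.4, 0, 0, -0.2, -1, -0.13, 1.15, -1.4, 0, 0, -0.2, -1, -0.13, 1.15, -1.4, 0, 0, -0.2, -1],
)

```text
t: 10.73
ee_pos: [591.5, -10.8, 50.8]
tool_rot: [0.001, 0.666, 0.746, 0.0]
wrist_force: [0.4, -2.2, -1.3]
grip_width: 39.5
grasp_force: 30.0
```

>>> step_arm(
  series=[0, 0.05, 0, 0, 0, 0, -1, -0.01, 0.1, 0, 0, 0, 0, -1, -0.01, 0.1, 0, 0, 0, 0, -1],
)

```text
t: 10.98
ee_pos: [591.5, -10.7, 50.7]
tool_rot: [0.001, 0.666, 0.746, -0.0]
wrist_force: [-0.3, -6.7, 0.9]
grip_width: 39.3
grasp_force: 30.0
```

>>> step_arm(
  series=[0, -0.05, -0.2, 0, 0, 0, -1, 0, -0.05, -0.35, 0, 0, 0, -1, 0, -0.05, -0.35, 0, 0, 0, -1],
)

```text
t: 11.23
ee_pos: [591.4, -10.8, 46.8]
tool_rot: [0.0, 0.667, 0.745, 0.0]
wrist_force: [0.9, -4.6, 0.2]
grip_width: 39.5
grasp_force: 30.0
```

>>> step_arm(
  series=[0, 0, -0.1, 0, 0, 0, -1, 0, 0, -0.15, 0, 0, 0, -1, 0, 0, -0.15, 0, 0, 0, -1],
)

```text
t: 11.48
ee_pos: [591.6, -10.7, 45.8]
tool_rot: [0.0, 0.667, 0.745, 0.0]
wrist_force: [0.2, -4.3, 4.9]
grip_width: 39.5
grasp_force: 30.0
```

>>> step_arm(
  series=[0, 0, 0, 0, 0, 0, 0.0, 0, 0, 0, 0, 0, 0, 0.1, 0, 0, 0, 0, 0, 0, 0.1, 0, 0, 0, 0, 0, 0, 0.1, 0, 0, 1, 0, 0, 0, 0.1, 0, 0, 3, 0, 0, 0, 0.1, 0, 0, 6, 0, 0, 0, 0.1, 0, 0, 10, 0, 0, 0, 0.1, 0, 0, 14, 0, 0, 0, 0.1, 0, 0, 16, 0, 0, 0, 0.1],
)

```text
t: 12.32
ee_pos: [592.7, -10.4, 210.8]
tool_rot: [0.002, 0.667, 0.745, 0.002]
wrist_force: [0.9, 0.2, -0.5]
grip_width: 50.6
grasp_force: 0.0
```

>>> step_arm(
  series=[-6.4, 4.5, 0, 0, 0, -70, 0, -6.4, 4.5, 0, 0, 0, -70, -0.12, -6.4, 4.5, 0, 0, 0, -70, -0.12, -6.4, 4.5, 0, 0, 0, -70, -0.12, -6.4, 4.5, 0, 0, 0, -70, -0.12, -6.4, 4.5, 0, 0, 0, -70, -0.12, -6.4, 4.5, 0, 0, 0, -70, -0.12, -6.4, 4.5, 0, 0, 0, -70, -0.12, -6.4, 4.5, 0, 0, 0, -70, -0.12, -6.4, 4.5, 0, 0, 0, -70, -0.12],
)

```text
t: 13.15
ee_pos: [526.9, 34.6, 206.0]
tool_rot: [-0.0, 0.974, 0.225, 0.0]
wrist_force: [-0.0, 0.3, 0.4]
grip_width: 40.2
grasp_force: 0.0
```

>>> step_arm(
  series=[0, 0, 0, 0, 0, -7, -0.12, 0, 0, 0, 0, 0, -14, -0.12, 0, 0, 0, 0, 0, -20, -0.12, 0, 0, 0, 0, 0, -20, -0.12],
)

```text
t: 13.48
ee_pos: [526.9, 34.6, 205.9]
tool_rot: [-0.0, 0.999, 0.053, 0.0]
wrist_force: [0.3, 0.0, 0.2]
grip_width: 40.8
grasp_force: 0.0
```

>>> step_arm(
  series=[0, 0, -3.5, 5.5, -49.7, 0, -0.12, 0, 0, -3.5, 5.5, -49.7, 0, -0.12, 0, 0, -3.5, 5.5, -49.7, 0, -0.12, 0, 0, -3.5, 5.5, -49.7, 0, -0.12, 0, 0, -3.5, 5.5, -49.7, 0, -0.12, 0, 0, -3.5, 5.5, -49.7, 0, -0.12, 0, 0, -3.5, 5.5, -49.7, 0, -0.12, 0, 0, -3.5, 5.5, -49.7, 0, -0.12, 0, 0, -3.5, 5.5, -49.7, 0, -0.12],
)

```text
t: 14.23
ee_pos: [524.1, 58.2, 170.3]
tool_rot: [-0.053, 0.948, 0.069, 0.307]
wrist_force: [0.6, 0.6, -0.1]
grip_width: 40.6
grasp_force: 0.0
```

```bash
cat >> h.py <<'E'
from scipy.spatial.transform import Rotation as Ro
a=np.radians(6.35);RB=np.array([[np.cos(a),np.sin(a),0],[-np.sin(a),np.cos(a),0],[0,0,1]])
def st():
    s=read_state();q=s['tool_rot'];M=RB@Ro.from_quat([q[1],q[2],q[3],q[0]]).as_matrix()
    p=RB@(s['ee_pos']-[639.5,-9,0]);print(s['t'],'TCP',p.round(1),'tip',(p+19*M[:,2]).round(1),'toolz',M[:,2].round(3),'tooly',M[:,1].round(3),'F',(RB@s['wrist_force']).round(1),'q',s['joints'].round(2),s['grip_width'])
E
python3 -c "
from h import *
st();print(read_state()['ee_pos'])"
```

```text
14.2333 TCP [-107.2   79.6  170.3] tip [-96.1  81.  155. ] toolz [ 0.587  0.079 -0.806] tooly [ 0.053 -0.997 -0.059] F [ 0.6  0.5 -0.1] q [0.02 0.09 2.34 1.01 0.15 0.49] 40.62068184249784
[524.11045377  58.20339589 170.32183262]
```

```bash
cat >> h.py <<'E'
def rot(th):
    s=read_state();q=s['tool_rot'];M=Ro.from_quat([q[1],q[2],q[3],q[0]]).as_matrix()
    t=np.radians(th);z=np.array([np.sin(t),0,-np.cos(t)]);y=np.array([0,-1.,0]);D=RB.T@np.stack([np.cross(y,z),y,z],1)
    print('rotvec',np.degrees(Ro.from_matrix(D@M.T).as_rotvec()).round(1))
E
python3 -c "
from h import *
rot(50)"
```

```text
rotvec [ -1.4 -14.2  -3.4]
```

>>> step_arm(
  series=[0, -2.4, 0, -1.4, -14.2, -3.4, -0.12, 0, -2.4, 0, -1.4, -14.2, -3.4, -0.12, 0, -2.4, 0, -1.4, -14.2, -3.4, -0.12, 0, -2.4, 0, -1.4, -14.2, -3.4, -0.12, 0, -2.4, 0, -1.4, -14.2, -3.4, -0.12, 0, -2.4, 0, -1.4, -14.2, -3.4, -0.12, 0, -2.4, 0, -1.4, -14.2, -3.4, -0.12, 0, -2.4, 0, -1.4, -14.2, -3.4, -0.12, 0, -2.4, 0, -1.4, -14.2, -3.4, -0.12, 0, -2.4, 0, -1.4, -14.2, -3.4, -0.12],
)

```text
t: 15.07
ee_pos: [525.1, 44.2, 171.0]
tool_rot: [-0.042, 0.908, 0.055, 0.414]
wrist_force: [0.4, 0.7, 0.6]
grip_width: 40.4
grasp_force: 0.0
```

```bash
python3 -c "
from h import *
st();rot(50)"
```

```text
15.0667 TCP [-107.8   65.5  171. ] tip [-93.5  66.3 158.6] toolz [ 0.755  0.038 -0.655] tooly [ 0.025 -0.999 -0.03 ] F [0.5 0.7 0.6] q [ 0.    0.15  2.49  2.81  0.37 -1.32] 40.36685713527799
rotvec [-1.6 -1.1 -1.4]
```

>>> step_arm(
  series=[0.3, -1, 0, -1.6, -1.1, -1.4, -0.12, 0.3, -1, -2, -1.6, -1.1, -1.4, -0.12, 0.3, -1, -4, -1.6, -1.1, -1.4, -0.12, 0.3, -1, -6, -1.6, -1.1, -1.4, -0.12, 0.3, -1, -8, -1.6, -1.1, -1.4, -0.12, 0.3, -1, -9.5, -1.6, -1.1, -1.4, -0.12, 0.3, -1, -9.5, -1.6, -1.1, -1.4, -0.12, 0.3, -1, -9.5, -1.6, -1.1, -1.4, -0.12],
)

```text
t: 15.73
ee_pos: [527.3, 34.9, 74.5]
tool_rot: [-0.025, 0.906, 0.05, 0.42]
wrist_force: [-0.6, -0.3, -0.9]
grip_width: 40.7
grasp_force: 0.0
```

```bash
python3 -c "
from h import *
st();rot(50);I=camera_info('wrist');import pickle;pickle.dump(I,open('w6.pkl','wb'))
save('wrist','w6.png');im=snapshot('scene')[200:300,200:390];cv2.imwrite('pics/s6.png',cv2.resize(im[:,:,::-1],None,fx=4,fy=4,interpolation=cv2.INTER_CUBIC))"
```

```text
15.7333 TCP [-106.6   56.    74.5] tip [-92.1  56.1  62.2] toolz [ 0.763  0.003 -0.647] tooly [ 0.001 -1.    -0.003] F [-0.6 -0.3 -0.9] q [ 0.01  0.5   2.53  3.03  0.76 -1.55] 40.66028503670434
rotvec [-0.1 -0.3 -0.1]
```

View pics/s6.png

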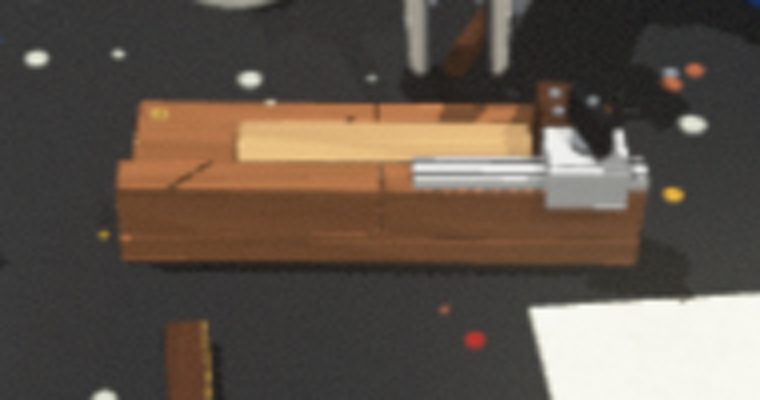

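The fingers hover in front of the batten, between the slot and the stop. The batten lies against the stop at about (530,140) in the crop, and the wing is across the fence. I'll push next.

>>> step_arm(
  series=[0, 0, -1, 0, 0, 0, -0.12, 0, 0, -2.1, 0, 0, 0, -0.12, 1, 0.1, -2.1, 0, 0, 0, -0.12, 1.8, 0.2, -2.1, 0, 0, 0, -0.12, 2.4, 0.27, -2.1, 0, 0, 0, -0.12, 2.9, 0.35, -2.1, 0, 0, 0, -0.12, 3.4, 0.43, -2.1, 0, 0, 0, -0.12, 3.4, 0.43, -2.1, 0, 0, 0, -0.12],
)

```text
t: 16.5
ee_pos: [563.0, 39.2, 55.3]
tool_rot: [-0.025, 0.905, 0.049, 0.421]
wrist_force: [-0.2, -0.5, 2.3]
grip_width: 40.4
grasp_force: 0.9
```

```bash
python3 -c "
from h import *
st()"
```

```text
16.5 TCP [-70.7  56.3  55.3] tip [-56.2  56.4  43.1] toolz [ 0.765  0.002 -0.643] tooly [-0.001 -1.    -0.004] F [-0.3 -0.5  2.3] q [ 0.03  0.57  2.46  3.04  0.76 -1.55] 40.39249013847691
```

>>> step_arm(
  series=[0.5, 0.07, -0.1, 0, 0, 0, -0.12, 1, 0.14, -0.2, 0, 0, 0, -0.12, 1.5, 0.2, -0.2, 0, 0, 0, -0.12, 1.7, 0.22, -0.2, 0, 0, 0, -0.12, 1.7, 0.22, -0.2, 0, 0, 0, -0.12],
)

```text
t: 16.92
ee_pos: [578.4, 41.0, 54.1]
tool_rot: [-0.025, 0.905, 0.048, 0.422]
wrist_force: [-16.0, -5.7, 25.3]
grip_width: 40.1
grasp_force: 14.2
```

```bash
python3 -c "
from h import *
st()"
```

```text
16.9167 TCP [-55.2  56.4  54.1] tip [-40.7  56.5  41.9] toolz [ 0.766  0.002 -0.642] tooly [-0.002 -1.    -0.005] F [-16.5  -3.9  25.3] q [ 0.03  0.58  2.43  3.05  0.74 -1.55] 40.112914664057044
```

>>> step_arm(
  series=[0, 0, 0.05, 0, 0, 0, -0.12, 0, 0, 0.1, 0, 0, 0, -0.12, 0, 0, 0.1, 0, 0, 0, -0.12],
)

```text
t: 17.17
ee_pos: [578.2, 41.0, 54.4]
tool_rot: [-0.025, 0.905, 0.049, 0.421]
wrist_force: [-10.9, -3.8, 17.1]
grip_width: 40.6
grasp_force: 9.7
```

```bash
python3 -c "
from h import *
st()"
```

```text
17.1667 TCP [-55.4  56.5  54.4] tip [-40.9  56.5  42.2] toolz [ 0.765  0.002 -0.644] tooly [-0.002 -1.    -0.005] F [-11.3  -2.6  17.1] q [ 0.03  0.57  2.43  3.05  0.73 -1.55] 40.64044102235281
```

>>> step_arm(
  series=[0.1, 0.01, 0.05, 0, 0, 0, -0.12, 0.2, 0.02, 0.1, 0, 0, 0, -0.12, 0.2, 0.02, 0.1, 0, 0, 0, -0.12],
)

```text
t: 17.42
ee_pos: [579.4, 40.9, 54.6]
tool_rot: [-0.025, 0.906, 0.048, 0.42]
wrist_force: [-10.9, -5.7, 13.4]
grip_width: 40.3
grasp_force: 8.7
```

```bash
python3 -c "
from h import *
st()"
```

```text
17.4167 TCP [-54.2  56.3  54.6] tip [-39.7  56.3  42.4] toolz [ 0.764  0.001 -0.646] tooly [-0.002 -1.    -0.005] F [-11.5  -4.5  13.4] q [ 0.03  0.57  2.42  3.05  0.72 -1.55] 40.319542825096164
```

>>> step_arm(
  series=[0.1, 0.01, 0, 0, 0, 0, -0.12, 0.2, 0.02, 0, 0, 0, 0, -0.12, 0.2, 0.02, 0, 0, 0, 0, -0.12],
)

```text
t: 17.67
ee_pos: [580.2, 40.8, 54.4]
tool_rot: [-0.025, 0.906, 0.048, 0.42]
wrist_force: [-18.7, -7.6, 22.0]
grip_width: 40.4
grasp_force: 14.4
```

```bash
python3 -c "
from h import *
st()"
```

```text
17.6667 TCP [-53.5  56.   54.4] tip [-39.   56.   42.1] toolz [ 0.763  0.001 -0.647] tooly [-0.003 -1.    -0.005] F [-19.5  -5.4  22. ] q [ 0.03  0.57  2.42  3.05  0.72 -1.55] 40.391853990405615
```

>>> step_arm(
  series=[0.1, 0.01, 0.06, 0, 0, 0, -0.12, 0.2, 0.02, 0.12, 0, 0, 0, -0.12, 0.2, 0.02, 0.12, 0, 0, 0, -0.12],
)

```text
t: 17.92
ee_pos: [580.9, 40.6, 54.6]
tool_rot: [-0.025, 0.907, 0.047, 0.418]
wrist_force: [-21.3, -10.2, 18.5]
grip_width: 40.6
grasp_force: 14.4
```

```bash
python3 -c "
from h import *
st()"
```

```text
17.9167 TCP [-52.8  55.7  54.6] tip [-38.3  55.7  42.2] toolz [ 0.761  0.    -0.649] tooly [-0.004 -1.    -0.005] F [-22.3  -7.8  18.5] q [ 0.03  0.57  2.42  3.05  0.71 -1.55] 40.57806441413075
```

```bash
python3 -c "
from h import *
s=read_state();print((RB@s['moment']).round(2),(RB@s['wrist_force']).round(1));st()
I=camera_info('top');im=snapshot('top')
W=lambda x,y,z:RB.T@np.array([x,y,z])+[639.5,-9,0]
# colour profiles across the batten (x' from -60 to 6) at bed-top height, several y'
for y in(-85,-60,-30,-8,10):
    print(y,[int(im[int(round(px(I,W(x,y,40))[1])),int(round(px(I,W(x,y,40))[0]))][2]) for x in range(-64,14,3)])
"
```

```text
[-1.41  0.47 -1.31] [-22.3  -7.8  18.5]
17.9167 TCP [-52.8  55.7  54.6] tip [-38.3  55.7  42.2] toolz [ 0.761  0.    -0.649] tooly [-0.004 -1.    -0.005] F [-22.3  -7.8  18.5] q [ 0.03  0.57  2.42  3.05  0.71 -1.55] 40.57806441413075
-85 [56, 54, 55, 53, 49, 48, 57, 84, 106, 110, 110, 108, 113, 117, 119, 118, 117, 112, 103, 86, 50, 34, 46, 58, 58, 61]
-60 [56, 55, 53, 48, 47, 48, 59, 87, 108, 112, 111, 110, 110, 113, 118, 118, 119, 115, 108, 90, 60, 38, 46, 56, 56, 60]
-30 [58, 59, 61, 59, 55, 53, 60, 85, 108, 114, 114, 111, 111, 112, 113, 115, 117, 113, 105, 93, 68, 68, 41, 46, 56, 59]
-8 [59, 60, 61, 61, 55, 52, 57, 79, 101, 112, 115, 113, 114, 114, 115, 113, 114, 114, 112, 104, 80, 44, 46, 56, 56, 59]
10 [55, 57, 57, 56, 54, 52, 62, 89, 89, 110, 116, 114, 114, 116, 117, 116, 112, 107, 102, 98, 81, 51, 49, 60, 63, 62]
```

```bash
python3 -c "
from h import *
I=camera_info('top');g=snapshot('top').astype(np.float32)
W=lambda x,y,z:RB.T@np.array([x,y,z])+[639.5,-9,0]
def prof(x0,x1,ys,z,ch):
    xs=np.arange(x0,x1,.5);out=[]
    for y in ys:
        uv=np.array([px(I,W(x,y,z)) for x in xs],np.float32)
        p=cv2.remap(g,uv[None,:,0],uv[None,:,1],cv2.INTER_LINEAR)[0,:,ch]
        p=cv2.GaussianBlur(p[None],(0,0),3)[0];d=np.abs(np.gradient(p));d[:6]=d[-6:]=0
        k=slice(max(d.argmax()-6,0),d.argmax()+7);out.append((xs[k]*d[k]).sum()/d[k].sum())
    return np.array(out)
ys=np.arange(-88,-4,4)
for n,a in(('front',(-60,-28,ys,40,2)),('back',(-18,3,ys,40,2)),('bedfront',(-125,-98,np.arange(-150,0,6),20,0))):
    o=prof(*a);f=np.polyfit(a[2],o,1);r=o-np.polyval(f,a[2]);print(n,o.mean().round(1),'slope deg',np.degrees(f[0]).round(2),'sd',r.std().round(2))
"
```

```text
front -43.7 slope deg 1.36 sd 0.54
back -3.6 slope deg 0.82 sd 0.36
bedfront -111.3 slope deg 3.52 sd 4.09
```

```bash
cat > m.py <<'E'
from h import *
I=camera_info('top')
W=lambda x,y,z:RB.T@np.array([x,y,z])+[639.5,-9,0]
def prof(g,x0,x1,ys,z,ch):
    xs=np.arange(x0,x1,.5);out=[]
    for y in ys:
        uv=np.array([px(I,W(x,y,z)) for x in xs],np.float32)
        p=cv2.remap(g,uv[None,:,0],uv[None,:,1],cv2.INTER_LINEAR)[0,:,ch]
        p=cv2.GaussianBlur(p[None],(0,0),3)[0];d=np.abs(np.gradient(p));d[:6]=d[-6:]=0
        k=slice(max(d.argmax()-6,0),d.argmax()+7);out.append((xs[k]*d[k]).sum()/d[k].sum())
    return np.array(out)
def go(g):
    ys=np.arange(-88,-4,4)
    for n,a in(('front',(-56,-34,ys,40,2)),('back',(-14,3,ys,40,2)),('bedfront',(-122,-102,np.arange(-150,-6,6),20,0)),('fenceback',(14,36,np.arange(-150,-10,6),62,0))):
        o=prof(g,*a);y=a[2];f=np.polyfit(y,o,1)
        for _ in range(3): r=np.abs(o-np.polyval(f,y));m=r<=2*np.median(r)+.3;f=np.polyfit(y[m],o[m],1)
        print(n,np.median(o).round(1),'slope',np.degrees(f[0]).round(2),m.sum(),len(y),np.abs(o-np.polyval(f,y))[m].std().round(2))
E
python3 -c "
from m import *
print('orig');go(cv2.imread('pics/raw_top.png')[:,:,::-1].astype(np.float32))
print('now');go(snapshot('top').astype(np.float32));st()"
```

```text
orig
front -45.1 slope 0.37 15 21 0.6
back -5.0 slope -0.17 21 21 0.08
bedfront -112.5 slope 0.0 20 24 0.17
fenceback 25.7 slope -0.13 24 24 0.22
now
front -43.5 slope 1.41 21 21 0.29
back -3.5 slope 0.85 21 21 0.19
bedfront -112.5 slope 2.59 19 24 0.95
fenceback 25.7 slope -0.14 24 24 0.22
18.0667 TCP [-52.8  55.7  54.5] tip [-38.3  55.8  42.2] toolz [ 0.761  0.    -0.649] tooly [-0.004 -1.    -0.005] F [-21.9  -7.8  18.5] q [ 0.03  0.57  2.42  3.05  0.71 -1.55] 40.48242647811192
```

```bash
cat >> m.py <<'E'
def go2(cam,chs=(0,2)):
    global I
    I=camera_info(cam);g=snapshot(cam).astype(np.float32)
    cv2.imwrite(f'pics/n_{cam}.png',g[:,:,::-1])
    for ch in chs:
      for n,a in(('front',(-52,-32,np.arange(-88,-4,3),40,ch)),('bedfront',(-122,-102,np.arange(-150,-90,3),20,ch)),('fenceback',(14,36,np.arange(-150,-10,6),62,ch)),('back',(-14,3,np.arange(-88,-4,3),40,ch))):
        o=prof(g,*a);y=a[2];f=np.polyfit(y,o,1)
        for _ in range(3): r=np.abs(o-np.polyval(f,y));m=r<=2*np.median(r)+.3;f=np.polyfit(y[m],o[m],1)
        print(cam,ch,n,np.median(o).round(1),'slope',np.degrees(f[0]).round(2),m.sum(),len(y),np.abs(o-np.polyval(f,y))[m].std().round(2))
E
python3 -c "
from m import *
go2('scene');go2('top')"
```

```text
scene 0 front -45.3 slope -0.34 24 28 0.16
scene 0 bedfront -111.9 slope 2.18 20 20 0.19
scene 0 fenceback 22.7 slope -0.26 20 24 0.14
scene 0 back -2.1 slope 0.15 28 28 0.05
scene 2 front -45.4 slope -0.22 27 28 0.16
scene 2 bedfront -111.6 slope 1.14 15 20 0.13
scene 2 fenceback 22.7 slope 0.36 21 24 0.24
scene 2 back -2.0 slope 0.14 28 28 0.06
top 0 front -42.7 slope 1.06 25 28 0.16
top 0 bedfront -112.5 slope -0.1 20 20 0.19
top 0 fenceback 25.6 slope -0.14 24 24 0.23
top 0 back -4.2 slope 0.89 28 28 0.14
top 2 front -43.5 slope 1.04 23 28 0.19
top 2 bedfront -110.5 slope -0.12 19 20 0.29
top 2 fenceback 24.0 slope 0.1 21 24 0.58
top 2 back -3.6 slope 0.82 28 28 0.21[ WARN:0@3.442] global loadsave.cpp:1063 imwrite_ Unsupported depth image for selected encoder is fallbacked to CV_8U.
```

```bash
python3 - <<'E'
import m; from m import *
def rat(g): g=g.astype(np.float32)+4; r=g[:,:,1]/g[:,:,0]*100; return np.dstack([r,g[:,:,2]/g[:,:,0]*100,r])
for cam in('top','scene'):
    m.I=camera_info(cam);G=rat(snapshot(cam))
    for n,a in(('front',(-56,-30,np.arange(-90,-2,4),40)),('back',(-14,6,np.arange(-90,-2,4),40)),):
      for ch in(0,1):
        o=prof(G,*a,ch);y=a[2];f=np.polyfit(y,o,1)
        print(cam,n,ch,o.round(1),'slope',np.degrees(f[0]).round(2))
E
```

```text
top front 0 [-47.  -46.6 -46.9 -46.9 -46.9 -46.6 -47.5 -46.6 -46.  -45.5 -45.9 -46.4
 -46.  -46.  -46.  -45.5 -45.  -45.  -45.4 -45.4 -45.5 -45.5] slope 1.3
top front 1 [-47.  -46.9 -47.3 -47.4 -47.  -47.  -47.9 -47.  -46.1 -46.  -46.  -46.5
 -46.1 -46.1 -46.1 -45.6 -45.  -45.5 -45.5 -45.9 -45.6 -45.6] slope 1.42
top back 0 [-1.6 -1.6 -1.6 -1.1 -1.1 -0.7 -1.  -0.9 -1.  -1.1 -1.  -0.7 -0.6 -0.2
 -0.2 -0.5 -0.6 -0.6 -0.5 -0.3 -0.2 -0.5] slope 0.81
top back 1 [-1.9 -1.5 -1.5 -1.1 -0.6 -0.3 -0.3 -0.9 -1.  -1.1 -1.  -0.7 -0.3  0.1
 -0.2 -0.5 -0.5 -0.5 -0.5 -0.3 -0.2 -0.2] slope 0.81
scene front 0 [-45.5 -45.5 -45.5 -45.5 -45.4 -45.4 -46.  -46.  -46.  -45.9 -46.  -46.
 -46.  -45.5 -45.4 -45.5 -45.5 -45.4 -45.5 -45.9 -45.4 -44.9] slope 0.15
scene front 1 [-45.6 -45.6 -45.5 -45.6 -45.5 -45.5 -45.7 -45.7 -46.  -45.9 -46.  -46.1
 -45.9 -45.4 -45.3 -45.9 -45.9 -45.8 -45.9 -45.8 -45.8 -44.5] slope 0.06
scene back 0 [-1.6  0.4 -1.6 -1.3 -4.5 -7.6 -5.9 -3.1 -6.  -9.4 -4.  -5.7  0.8  0.
  1.3  1.   0.7 -9.4  1.3  0.9  0.7 -6. ] slope 1.41
scene back 1 [ 1.   1.  -2.   0.8 -0.2 -9.2 -5.5 -4.2  1.5  0.6  1.1  0.3 -3.4  0.5
  0.8  0.8  0.7 -9.5 -1.3  1.2 -2.5 -3.2] slope -0.56
```

>>> step_arm(
  series=[0, 0, 0.03, 0, 0, 0.8, -0.12, 0, 0, 0.05, 0, 0, 1.6, -0.12, 0.05, 0, 0.05, 0, 0, 2, -0.12, 0.05, 0, 0.05, 0, 0, 2, -0.12],
)

```text
t: 18.6
ee_pos: [581.4, 40.5, 54.8]
tool_rot: [-0.032, 0.906, 0.063, 0.417]
wrist_force: [-18.8, -9.4, 15.4]
grip_width: 40.6
grasp_force: 12.9
```

```bash
python3 - <<'E' 2>/dev/null
from m import *
st();s=read_state();print((RB@s['moment']).round(2));go2('top',(0,));go2('scene',(0,))
E
```

```text
18.6 TCP [-52.3  55.6  54.8] tip [-37.8  56.1  42.4] toolz [ 0.76   0.027 -0.65 ] tooly [ 0.031 -1.    -0.005] F [-19.7  -7.2  15.4] q [ 0.    0.57  2.42  2.97  0.71 -1.53] 40.64929743605787
[-1.09  0.69 -1.34]
top 0 front -40.4 slope 0.19 28 28 0.21
top 0 bedfront -112.5 slope -0.21 20 20 0.2
top 0 fenceback 25.5 slope -0.15 24 24 0.24
top 0 back -2.9 slope -0.2 28 28 0.15
scene 0 front -41.4 slope -0.45 28 28 0.06
scene 0 bedfront -112.1 slope 0.87 20 20 0.17
scene 0 fenceback 22.7 slope -0.2 21 24 0.11
scene 0 back -2.1 slope 0.08 28 28 0.06
```

>>> step_arm(
  series=[0.08, 0.01, 0.02, 0, 0, 0.5, -0.12, 0.15, 0.02, 0.03, 0, 0, 1, -0.12, 0.15, 0.02, 0.03, 0, 0, 1, -0.12, 0.15, 0.02, 0.03, 0, 0, 1, -0.12],
)

```text
t: 19.03
ee_pos: [581.4, 40.4, 54.6]
tool_rot: [-0.036, 0.906, 0.07, 0.416]
wrist_force: [-27.4, -13.1, 22.9]
grip_width: 40.6
grasp_force: 18.5
```

```bash
python3 - <<'E' 2>/dev/null
from m import *
st();s=read_state();print((RB@s['moment']).round(2));go2('top',(0,));go2('scene',(0,))
E
```

```text
19.0333 TCP [-52.3  55.5  54.6] tip [-37.9  56.3  42.2] toolz [ 0.758  0.04  -0.651] tooly [ 0.047 -0.999 -0.006] F [-28.7 -10.   22.9] q [-0.01  0.57  2.41  2.94  0.7  -1.52] 40.56167063694319
[-1.64  0.87 -1.9 ]
top 0 front -40.5 slope 0.21 28 28 0.22
top 0 bedfront -112.5 slope -0.03 20 20 0.18
top 0 fenceback 25.7 slope -0.14 24 24 0.22
top 0 back -2.9 slope -0.18 28 28 0.13
scene 0 front -41.4 slope -0.45 28 28 0.06
scene 0 bedfront -111.9 slope 0.81 17 20 0.07
scene 0 fenceback 22.7 slope -0.07 21 24 0.16
scene 0 back -2.1 slope 0.13 28 28 0.05
```

```bash
python3 - <<'E' 2>/dev/null
from h import *
def prof(cam,g,xs,y0,y1,z):
    I=camera_info(cam);W=lambda x,y:RB.T@np.array([x,y,z])+[639.5,-9,0];ys=np.arange(y0,y1,.5);o=[]
    for x in xs:
        uv=np.array([px(I,W(x,y)) for y in ys],np.float32)
        p=cv2.GaussianBlur(cv2.remap(g,uv[None,:,0],uv[None,:,1],cv2.INTER_LINEAR)[0,:,2][None],(0,0),3)[0]
        d=np.abs(np.gradient(p));d[:6]=d[-6:]=0;k=slice(max(d.argmax()-6,0),d.argmax()+7);o.append((ys[k]*d[k]).sum()/d[k].sum())
    return np.round(o,1)
for c in('top','scene'):
    g=snapshot(c).astype(np.float32)
    print(c,'end -y',prof(c,g,range(-38,-24,2),-112,-82,40),'slot',prof(c,g,range(-100,-60,6),-10,10,20),'bed end',prof(c,g,range(-100,-30,8),-185,-155,20))
g=np.zeros((420,560,3),np.float32);s=cv2.resize(cv2.imread('pics/s6.png'),(190,100),interpolation=cv2.INTER_AREA)[:,:,::-1];g[200:300,200:390]=s
print('scene before push',prof('scene',g,range(-62,-44,2),-112,-82,40),'bed end',prof('scene',g,range(-100,-30,8),-185,-155,20))
E
```

```text
top end -y [-96.5 -96.5 -96.9 -97.  -97.5 -97.6 -98. ] slot [-2.7 -4.6  3.   0.9 -2.1 -3.4 -4.3] bed end [-169.8 -171.5 -169.4 -169.9 -170.  -169.5 -170.4 -171.5 -169.5]
scene end -y [-94.2 -94.6 -94.6 -94.5 -94.4 -94.1 -94. ] slot [-0.6 -0.2 -0.8 -0.9 -1.7 -2.1  2.9] bed end [-167.9 -167.1 -167.6 -168.5 -168.9 -167.4 -168.3 -178.7 -176.2]
scene before push [-94.5 -94.5 -94.5 -94.1 -94.5 -94.5 -94.9 -95.  -95.1] bed end [-166.9 -167.9 -167.  -168.5 -169.7 -168.1 -167.  -176.5 -176.6]
```

>>> step_arm(
  series=[-0.01, 0.05, 0, 0, 0, 0, -0.12, -0.01, 0.1, 0, 0, 0, 0, -0.12, -0.01, 0.1, 0, 0, 0, 0, -0.12, -0.01, 0.1, 0, 0, 0, 0, -0.12, -0.01, 0.1, 0, 0, 0, 0, -0.12, -0.01, 0.1, 0, 0, 0, 0, -0.12],
)

```text
t: 19.73
ee_pos: [581.4, 40.6, 54.6]
tool_rot: [-0.035, 0.906, 0.069, 0.416]
wrist_force: [-27.0, -18.7, 22.6]
grip_width: 40.7
grasp_force: 18.8
```

```bash
python3 - <<'E' 2>/dev/null
from m import *
st();go2('top',(0,));st()
E
```

```text
19.7333 TCP [-52.3  55.8  54.6] tip [-37.9  56.5  42.2] toolz [ 0.758  0.038 -0.651] tooly [ 0.045 -0.999 -0.006] F [-28.9 -15.6  22.6] q [-0.01  0.57  2.41  2.94  0.7  -1.52] 40.65752167360184
top 0 front -40.4 slope 0.19 28 28 0.22
top 0 bedfront -112.5 slope -0.09 20 20 0.19
top 0 fenceback 25.7 slope -0.07 24 24 0.26
top 0 back -2.8 slope -0.17 28 28 0.13
19.7833 TCP [-52.3  55.7  54.6] tip [-37.9  56.5  42.2] toolz [ 0.758  0.038 -0.651] tooly [ 0.045 -0.999 -0.006] F [-28.9 -15.1  23.2] q [-0.01  0.57  2.41  2.94  0.7  -1.52] 40.654114702697775
```

```bash
python3 -c "
from bench import *
print(finish_job())"
```

```text
the job is handed in; nothing more can be done
None
```

The stop is locked, the batten lies along the fence with its end up to the stop, and the arm is still pressing it into the corner between slot and stop (about 29 N to the fence, 23 N to the bed). The job is handed in; the batten went in about 1° askew, so I turned the tool slightly mid-push, after which the top camera showed it parallel to the fence.

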